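# Uncover the slide dock, pinch its cassette free and hold it over the tray

## Robot

A 6-joint arm with a two-finger parallel gripper is mounted at the origin on a cart in front of the work surface, level with it; the furniture and walls round the work are solid. World frame = base frame: x ahead of the robot, y to its left, z up, the work surface at z = 0. Lengths are in mm, angles in rad, forces in N, time in s.
With the tool pointing down it reaches from about 350 to 875 mm from the base axis. Payload 4.2 kg.
Tool frame: the origin (TCP) lies at the very end of the fingers, on their centre line; the grasp point (between the pads) lies 19 mm behind it; y points along the fingers, z is the direction in which the jaws open and shut, and the axes are right-handed (so a half turn about y gives the same grasp; the last joint's range is limited). The gripper opens to 85 mm and grips with 20 to 120 N. Pads are 22 mm wide; open, the fingers measure 114 mm over their backs; the gripper's body (76 mm by 85 mm) begins 54 mm behind the grasp point. The pads swing forward as they close: fully open they stand 13 mm farther back than shut.
Start: joints at [-1.032, 0.385, 0.008, 0, -1.194, -0.259], TCP at [172.618, -600.668, 231.312] pointing down, gripper open.
Joint ranges: [-3.14, 3.14], [-1.21, 2.06], [-1.07, 1.41], [-3.16, 2.05], [-2.99, -0.16], [-3.1, 3.1]. Speed limits (rad/s): [2.79, 2.79, 3.14, 3.14, 3.14, 3.14].

## Interface

Orientations are given as a unit quaternion [x, y, z, w].
In Python, from bench import arm gives the robot as it stands.
- The arm moves only by the shell command python3 -m creep 'ROWS'. ROWS is JSON, a list of rows, each an object with "delta_pos": the shift along the tool's x, y, z in mm, a list of three; "rot": the turn, a rotation vector about the tool's x, y, z in rad, a list of three; "jaw": the finger opening in mm, from 0 to 85.4. A call has exactly 10 rows; each row shifts and turns the commanded pose from where the row before left it, along the tool's axes as they then stand; what a row does not reach is not made up. A row lasts 1/12 s, in which the tool goes at most 41.7 mm and 7.16 degrees, less where a joint would pass 70% of its speed; a pose out of reach is approached as far as the arm can. A call is refused whole if a number of a shift passes 41.7 or a number of a turn 0.125, either way. A call with a gripper value outside its range is refused whole. The fingers move at their own pace and stop on an object; the grip force is fixed at half the most. Time passes only in rows, so rows that do not move let the fingers close, or fill a call up. It gives the time, the measured TCP pose, the force and the opening at its end, in the units of the state.
- arm.read_state(): the state, without advancing time (a new reading comes with each control period).
- arm.get_image(name): name is "scene" or "top"; returns the picture (480x640x3 uint8, red, green, blue); there is no depth.
- arm.calibration(name): a dict with "intrinsics" (3x3 intrinsics, pixels), "R" (3x3) and "t" (3): a world point X has camera coordinates R X + t. Camera axes: x right, y down, z forward; pixel columns grow to the right and rows downward; lengths in mm; the calibration is good to about 2 mm. A picture is of the moment at which its call begins. calibration takes no time and is no camera call.
- arm.job_done(): hands the job in, once; it reports no verdict.
Trained networks look in the newest picture that a camera, given by its name, has taken for a name from the list of things; names that differ only in an ending like _2 or _b are one class to them, and where a whole thing is asked for, a point or a joint stands for the part that bears it (a point fixed in the world has none). Each returns a list of dicts, best first, with "p" (0 to 1); they miss things now and then, are a little off and sometimes report something else, mostly with a low value. They report only what shows in the picture. A call takes as long as a camera call.
- arm.find_in(camera, target): "location" ([column, row] in pixels, amid what is visible of it).
- arm.masks_of(camera, target): "pixels" (480x640 bool, what is visible of it) and "location" ([column, row] in pixels, amid what is visible of it).
The state is a dict: "clock": time; "joints": joint angles; "joint_vel": joint speeds; "joint_efforts": joint torques, N m; "position": TCP position; "ee_rot": TCP orientation; "contact_force": force on the tool from outside, world axes, zero at the start; "wrist_torque": the same for the moment, N m; "gripper_width": finger opening in mm.
Only numpy, scipy, OpenCV 4.12 (cv2) and the standard library are available. Lean on these libraries where they do the work, as an engineer would, in place of code of your own. Each camera call takes 0.05 s, during which the arm holds its last target. There are 200 camera calls.

## Task

Lift the clear dust cover off the slide dock and stand it upright on the rubber bench mat, then let it go. Pinch the two side catches of the slide cassette together, lift the cassette straight up out of the dock and finish while still holding it by the pinched catches, level and still, a hand's breadth above the middle of the work tray. Keep the cassette upright all the way so that no slide slips out, and leave the other things on the bench where they are.

Things in the scene. Friction and masses are not known exactly. Their poses are not given: they have to be found in the camera images.
- slide_dock: White docking base fixed to the bench, 138 x 118 x 8 mm, with a low rim, corner guides and two latch cheeks 38 mm high on its y sides. Origin: centre of its underside, z up. The cassette's seat is 14 mm above the origin. A steel ledge on each cheek lies over the cassette's hook and holds it down.
- slide_cassette: Grey cassette, 82 (x) x 40 (y) x 33 mm, about 0.16 kg, eight glass slides standing in it along x. Origin: centre of its underside, on the dock's seat at the start. At its middle, x = 0, a black catch arm rises at each y side, each with an outward hook near its foot; they keep the cassette locked down until both are pinched in.
- catch_left (a joint): Travel of the catch at the cassette's +y side, straight inward along y: 0 = out, latched, 0.007 m = fully in, at its stop. The hook is clear of the dock's ledge from about 0.005 m. A spring resists with 5 N at 0, 9 N at the stop, and pushes it out again.
- catch_right (a joint): The same for the catch at the cassette's -y side, which moves inward along +y.
- catch_left_pad (a point): Middle of the outer face of the left catch's finger pad: 26 mm wide (along x), 30 mm high, upright, 61 mm above the cassette's underside, 28.5 mm from its mid plane (57 mm over both pads; about 43 mm when pinched fully). The pads are the cassette's highest part, 76 mm above its underside.
- catch_right_pad (a point): The same point on the right catch's pad.
- dust_cover: Clear plastic dust cover, open below, 122 (x) x 102 (y) x 86 mm, walls 3 mm, about 0.15 kg, loose. Origin: centre of its lower edge. A round black knob, 26 mm across (waist 20 mm) and 30 mm high, stands on the middle of its roof, 86 to 116 mm above the origin. At the start it stands over the cassette on the dock, inside the rim, 8 mm above the bench.
- bench_mat: Black rubber mat flat on the bench, fixed, 140 (x) x 120 (y) x 2 mm. Origin: centre of its underside. The cover belongs on it. The black manipulator stand, up to 185 mm high, stands between it and the dock, so carry the cover high.
- work_tray: Pale enamel tray, fixed, 170 (x) x 250 (y) mm, rim 18 mm high, floor 2 mm. Origin: centre of its underside. Two culture dishes and forceps lie in it.
- forceps_a: Steel forceps, 119 mm, lying in the tray: a bystander.
- dish_a: Lidded culture dish 58 mm across, 15 mm high, in the tray with another (dish_c) stacked on it: a bystander.
- dish_c: The upper culture dish of the stack: a bystander.
- bottle_media: White bottle with a screw cap, 48 mm across, 105 mm high: a bystander.
- objective_case: Screw-top objective case, 36 mm across, 54 mm high: a bystander.

How it is judged:
By the outcome, as a careful person would: the job done as asked, in the order asked, and still so for the second after the job is handed in, while the arm keeps its last pose, push and grip.
It also fails if it takes over 61 s, if anything falls off the work surface, if the arm or the gripper's body presses on something with over 40 N, if the wrist force passes 120 N, or if a joint passes its speed limit or range.

## Working session

There is one attempt and no reset: what is moved stays moved. The work goes in short steps, Python scripts to look and compute and a shell command to move; the robot and the scene stay as the last step left them, time stands still between calls to the robot, and variables do not carry over. Pictures are saved under pics/ and viewed, about 8 in all and at most 12, crops included, and the job is handed in when it is done.

```bash
mkdir -p pics; ls; python3 - <<'E'
from bench import arm
import cv2,numpy as np
s=arm.read_state();print(s)
for c in("scene","top"):
    im=arm.get_image(c);cv2.imwrite(f"pics/{c}0.png",im[:,:,::-1])
    k=arm.calibration(c);print(c,k)
    for n in["slide_dock","slide_cassette","catch_left_pad","catch_right_pad","dust_cover","bench_mat","work_tray","bottle_media","objective_case"]:
        print(n,[(np.round(d["location"],1).tolist(),round(d["p"],2)) for d in arm.find_in(c,n)[:3]])
E
```

```text
pics
{'clock': 0.0, 'joints': array([-1.03237425e+00,  3.85567830e-01,  6.61019567e-03, -5.40754049e-04,
       -1.19401692e+00, -2.58607021e-01]), 'joint_vel': array([ 4.69872431e-05, -4.22527099e-04,  1.83019678e-04, -3.93154942e-04,
       -1.94470915e-04,  1.39486405e-03]), 'joint_efforts': array([ 5.80273645e-04, -3.92289269e+01,  1.88410628e+01,  4.18611825e+00,
       -4.61728399e-03, -4.20906105e-06]), 'position': array([ 172.47486649, -600.1053937 ,  230.20248212]), 'ee_rot': array([-0.69942823, -0.09840215,  0.0986723 ,  0.70098569]), 'contact_force': array([-0.21348931, -0.11129784,  0.27764111]), 'wrist_torque': array([ 0.02210779,  0.02450838, -0.02870697]), 'gripper_width': 85.19557946322017}
scene {'intrinsics': array([[442.75906415,   0.        , 317.61739914],
       [  0.        , 442.75906415, 237.67213548],
       [  0.        ,   0.        ,   1.        ]]), 'R': array([[-0.48469474, -0.87458655,  0.0130147 ],
       [-0.63370646,  0.34086557, -0.69442551],
       [ 0.60289894, -0.34483189, -0.71944689]]), 't': array([251.8267946 , 360.80984262, 791.58465989])}
s
[... 327 characters left out ...]
, 319.59067088],
       [  0.        , 538.72875897, 249.68040335],
       [  0.        ,   0.        ,   1.        ]]), 'R': array([[ 0.01231852, -0.99989278,  0.00791684],
       [-0.98038796, -0.01363488, -0.19660502],
       [ 0.19669189, -0.00533969, -0.98045081]]), 't': array([ -11.09827493,  496.55967113, 1330.90848184])}
slide_dock [([290.4, 271.8], 0.72), ([231.9, 269.3], 0.7)]
slide_cassette []
catch_left_pad []
catch_right_pad []
dust_cover [([274.2, 250.3], 0.96), ([228.3, 270.1], 0.59)]
bench_mat [([426.8, 199.9], 0.83), ([269.1, 247.5], 0.69)]
work_tray [([197.4, 285.7], 0.72)]
bottle_media [([228.8, 183.5], 0.78)]
objective_case [([215.4, 207.8], 0.73), ([196.6, 282.7], 0.35)]
```

```bash
python3 - <<'E'
import cv2
a=cv2.imread("pics/scene0.png");b=cv2.imread("pics/top0.png")
cv2.imwrite("pics/s1.png",cv2.resize(a[100:400,120:520],(800,600),interpolation=cv2.INTER_CUBIC))
cv2.imwrite("pics/t1.png",cv2.resize(b[130:370,150:470],(800,600),interpolation=cv2.INTER_CUBIC))
E
```

```text
(no output)
```

View pics/s1.png

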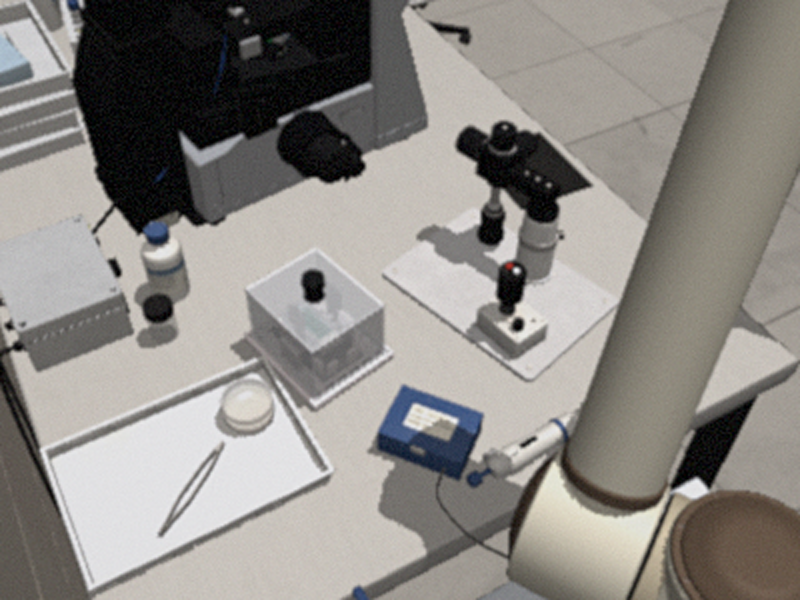

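View pics/t1.png

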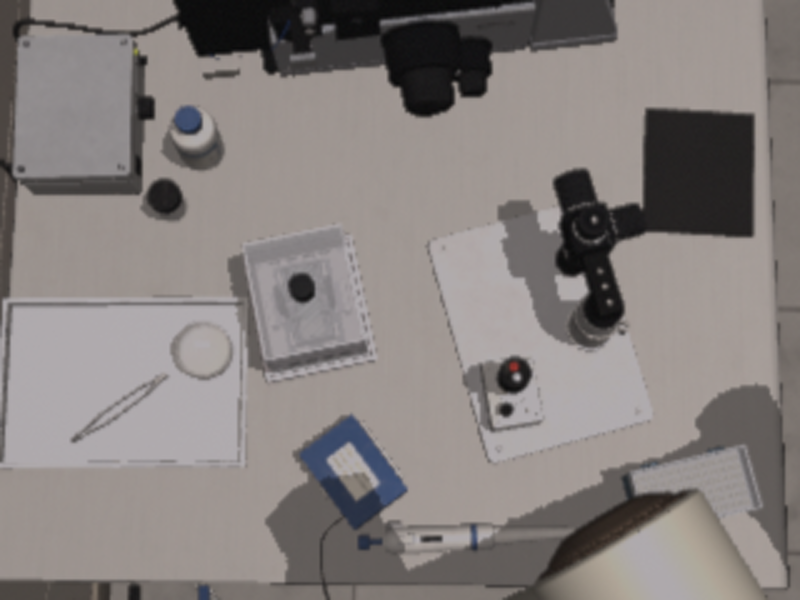

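The knob shows at scene (276.5,241.5) and top (270.4,244.8). The mat is at the right (top crop corners 646,108 to 752,236). The stand lies between the dock and the mat, and the tray is at left. The dock is turned by about 10° in the picture.

```bash
cat > h.py <<'E'
import numpy as np,cv2
from bench import arm
from scipy.spatial.transform import Rotation as Ro
K={c:arm.calibration(c) for c in("scene","top")}
def onz(c,p,z):
    k=K[c];d=k["R"].T@np.linalg.inv(k["intrinsics"])@[p[0],p[1],1];o=-k["R"].T@k["t"]
    return o+d*(z-o[2])/d[2]
def proj(c,X):
    k=K[c];v=k["intrinsics"]@(k["R"]@np.array(X,float)+k["t"]);return v[:2]/v[2]
def tri(ps,pt):
    A=[];b=[]
    for c,p in(("scene",ps),("top",pt)):
        k=K[c];d=k["R"].T@np.linalg.inv(k["intrinsics"])@[p[0],p[1],1];d/=np.linalg.norm(d)
        P=np.eye(3)-np.outer(d,d);A.append(P);b.append(P@(-k["R"].T@k["t"]))
    return np.linalg.lstsq(np.vstack(A),np.hstack(b),rcond=None)[0]
def todelta(X,z_dir=None):
    "tool-axis shift to X"
    s=arm.read_state();R=Ro.from_quat(s["ee_rot"]).as_matrix()
    return R.T@(np.array(X)-s["position"]),R
S=lambda x,y:(120+x/2,100+y/2)
T=lambda x,y:(150+x/2.5,130+y/2.5)
def seg(c,n):
    m=arm.masks_of(c,n)
    return m[0] if m else None
def rect(c,n,z):
    m=seg(c,n)
    if m is None:return None
    u=np.argwhere(m["pixels"])[:,::-1]
    X=np.array([onz(c,p,z)[:2] for p in u],np.float32)
    return m["p"],len(u),cv2.minAreaRect(X)
E
python3 - <<'E'
from h import *
np.set_printoptions(precision=1,suppress=True)
print("knob tri",tri(S(313,283),T(301,287)), "z118 top",onz("top",T(301,287),118))
print("dock top",[onz("top",T(*p),8)[:2] for p in((268,380),(376,358),(345,228))])
print("dock scene",[onz("scene",S(*p),8)[:2] for p in((316,403),(391,353),(250,340))])
print("mat",[onz("top",T(*p),2)[:2] for p in((646,108),(754,116),(752,236),(643,230))])
print("tray rim",[onz("top",T(*p),18)[:2] for p in((5,300),(245,298),(244,466),(-10,466))],[onz("scene",S(*p),18)[:2] for p in((44,455),(258,365),(330,470),(90,585))])
for n,z in(("bench_mat",2),("work_tray",18),("slide_dock",8),("dust_cover",94)):
    print(n,rect("top",n,z),rect("scene",n,z))
d,R=todelta([0,0,0]);print(R)
E
```

```text
knob tri [495. 117. 113.] z118 top [493.3 115.7 118. ]
dock top [array([416.8, 156.7]), array([441.5,  44.6]), array([581.3,  80.4])]
dock scene [array([420.3, 155.9]), array([443.1,  48.2]), array([539.6, 185.4])]
mat [array([ 722.7, -244.9]), array([ 715.3, -362.9]), array([ 580.2, -355.9]), array([ 585.2, -238.9])]
tray rim [array([496. , 433.4]), array([501.6, 182.7]), array([326.5, 177. ]), array([323.2, 436. ])] [array([488.7, 436. ]), array([492.7, 193.9]), array([330.3, 182.2]), array([326.5, 432.9])]
bench_mat (0.77, 2186, ((652.4055786132812, -300.588623046875), (122.2008285522461, 140.75863647460938), 87.93382263183594)) (0.78, 477, ((649.6871337890625, -300.0452575683594), (117.32232666015625, 130.66676330566406), 84.4500503540039))
work_tray (0.79, 6395, ((411.8400573730469, 308.4981689453125), (177.1215057373047, 259.63018798828125), 0.7973933815956116)) (0.81, 8711, ((412.3716735839844, 309.1108093261719), (186.42530822753906, 257.8774108886719), 1.1411020755767822))
slide_dock (0.85, 265, ((474.6207275390625, 82.27653503417969), (88.65245819091797, 174.72714233398438), 60.352867126464844)) (0.98, 394, ((495.33062744140625, 119.19735717773438), (142.39149475097656, 120.01817321777344), 12.831652641296387))
dust_cover (0.82, 2209, ((489.58575439453125, 114.88611602783203), (139.52569580078125, 102.83146667480469), 11.82234001159668)) (0.86, 3443, ((466.6962585449219, 130.42721557617188), (180.73960876464844, 135.7827606201172), 11.229743957519531))
[[ 1.   0.  -0.3]
 [ 0.3 -0.   1. ]
 [ 0.  -1.  -0. ]]
```

```bash
python3 -m creep '[{"delta_pos":[0,0,0],"rot":[0,0.056,0],"jaw":85},{"delta_pos":[12,0,16],"rot":[0,0,0],"jaw":85},{"delta_pos":[24,0,32],"rot":[0,0,0],"jaw":85},{"delta_pos":[24,0,32],"rot":[0,0,0],"jaw":85},{"delta_pos":[24,0,32],"rot":[0,0,0],"jaw":85},{"delta_pos":[24,0,32],"rot":[0,0,0],"jaw":85},{"delta_pos":[24,0,32],"rot":[0,0,0],"jaw":85},{"delta_pos":[24,0,32],"rot":[0,0,0],"jaw":85},{"delta_pos":[24,0,32],"rot":[0,0,0],"jaw":85},{"delta_pos":[24,0,32],"rot":[0,0,0],"jaw":85}]'
python3 -m creep '[{"delta_pos":[24,0,32],"rot":[0,0,0],"jaw":85},{"delta_pos":[24,0,32],"rot":[0,0,0],"jaw":85},{"delta_pos":[24,0,32],"rot":[0,0,0],"jaw":85},{"delta_pos":[24,0,32],"rot":[0,0,0],"jaw":85},{"delta_pos":[24,0,32],"rot":[0,0,0],"jaw":85},{"delta_pos":[24,0,32],"rot":[0,0,0],"jaw":85},{"delta_pos":[24,0,32],"rot":[0,0,0],"jaw":85},{"delta_pos":[24,0,32],"rot":[0,0,0],"jaw":85},{"delta_pos":[24,0,32],"rot":[0,0,0],"jaw":85},{"delta_pos":[12,0,16],"rot":[0,0,0],"jaw":85}]'
cat > st.py <<'E'
from h import *
import sys
np.set_printoptions(precision=2,suppress=True)
s=arm.read_state();R=Ro.from_quat(s["ee_rot"]).as_matrix()
print("t",s["clock"],"pos",s["position"],"F",s["contact_force"],"w",s["gripper_width"]);print("x",R[:,0],"yaw",np.degrees(np.arctan2(R[1,0],R[0,0])),"y",R[:,1])
if len(sys.argv)>3: print("tool delta",R.T@(np.array(list(map(float,sys.argv[1:4])))-s["position"]))
E
python3 st.py 494 117 97
```

```text
clock: 2.23
position: [311.5, -288.5, 231.6]
ee_rot: [0.703, 0.079, -0.078, -0.703]
contact_force: [1.2, 0.1, 0.8]
gripper_width: 85.1
clock: 3.07
position: [467.7, 60.4, 231.6]
ee_rot: [-0.702, -0.081, 0.079, 0.703]
contact_force: [0.7, 1.1, -0.5]
gripper_width: 85.0
t 3.0667 pos [467.65  60.39 231.62] F [ 0.69  1.08 -0.5 ] w 84.96944617494563
x [0.97 0.22 0.  ] yaw 13.000654665529911 y [ 0.  0. -1.]
tool delta [ 38.15 134.7   49.21]
```

```bash
python3 -m creep '[{"delta_pos":[10,0,12],"rot":[0,0,0],"jaw":85},{"delta_pos":[20,0,26],"rot":[0,0,0],"jaw":85},{"delta_pos":[9,8,12],"rot":[0,0,0],"jaw":85},{"delta_pos":[0,20,0],"rot":[0,0,0],"jaw":85},{"delta_pos":[0,24,0],"rot":[0,0,0],"jaw":85},{"delta_pos":[0,20,0],"rot":[0,0,0],"jaw":85},{"delta_pos":[0,10,0],"rot":[0,0,0],"jaw":85},{"delta_pos":[0,0,0],"rot":[0,0,0],"jaw":60},{"delta_pos":[0,0,0],"rot":[0,0,0],"jaw":60},{"delta_pos":[0,0,0],"rot":[0,0,0],"jaw":60}]'
python3 st.py 494 117 97
python3 - <<'E'
from h import *
a=arm.get_image("scene");b=arm.get_image("top")
A=cv2.resize(a[170:350,170:370],(400,360));B=cv2.resize(b[170:320,210:330],(288,360))
cv2.imwrite("pics/c3.png",np.hstack([A,B])[:,:,::-1])
E
```

```text
clock: 3.9
position: [493.8, 114.3, 150.6]
ee_rot: [-0.702, -0.08, 0.078, 0.703]
contact_force: [0.8, 0.2, -0.4]
gripper_width: 59.9
t 3.9 pos [493.83 114.33 150.55] F [ 0.76  0.24 -0.35] w 59.89812926445497
x [0.98 0.22 0.  ] yaw 12.817614721465906 y [ 0.  0. -1.]
tool delta [ 0.63 53.55  2.55]
```

View pics/c3.png

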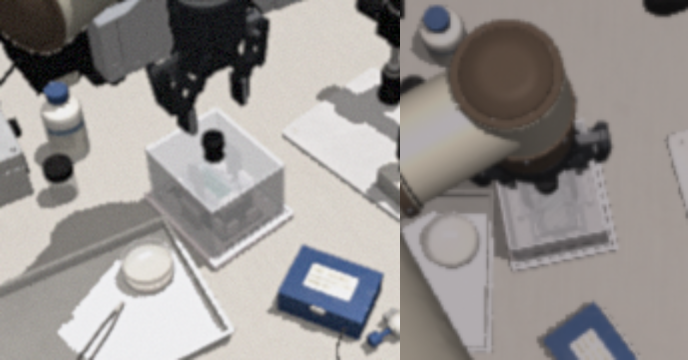

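The knob (crop 213,145) sits midway between the fingertips (188,130 and 240,103). I descend and grip.

```bash
python3 -m creep '[{"delta_pos":[0.6,5,2.5],"rot":[0,0,0],"jaw":60},{"delta_pos":[0,15,0],"rot":[0,0,0],"jaw":60},{"delta_pos":[0,15,0],"rot":[0,0,0],"jaw":60},{"delta_pos":[0,10,0],"rot":[0,0,0],"jaw":60},{"delta_pos":[0,6,0],"rot":[0,0,0],"jaw":60},{"delta_pos":[0,0,0],"rot":[0,0,0],"jaw":60},{"delta_pos":[0,0,0],"rot":[0,0,0],"jaw":35},{"delta_pos":[0,0,0],"rot":[0,0,0],"jaw":15},{"delta_pos":[0,0,0],"rot":[0,0,0],"jaw":10},{"delta_pos":[0,0,0],"rot":[0,0,0],"jaw":10}]'
python3 st.py 494 117 97
```

```text
clock: 4.83
position: [493.5, 117.3, 99.3]
ee_rot: [-0.702, -0.08, 0.078, 0.703]
contact_force: [-1.3, 1.3, 3.5]
gripper_width: 23.3
t 4.8333 pos [493.52 117.25  99.33] F [-1.27  1.34  3.51] w 23.336888983924975
x [0.98 0.22 0.  ] yaw 12.83706385966976 y [ 0.  0. -1.]
tool delta [ 0.41  2.33 -0.36]
```

```bash
python3 -m creep '[{"delta_pos":[0,0,0],"rot":[0,0,0],"jaw":10},{"delta_pos":[0,0,0],"rot":[0,0,0],"jaw":10},{"delta_pos":[0,-3,0],"rot":[0,0,0],"jaw":10},{"delta_pos":[0,-6,0],"rot":[0,0,0],"jaw":10},{"delta_pos":[0,-10,0],"rot":[0,0,0],"jaw":10},{"delta_pos":[0,-12,0],"rot":[0,0,0],"jaw":10},{"delta_pos":[0,-15,0],"rot":[0,0,0],"jaw":10},{"delta_pos":[0,-18,0],"rot":[0,0,0],"jaw":10},{"delta_pos":[0,-20,0],"rot":[0,0,0],"jaw":10},{"delta_pos":[0,-20,0],"rot":[0,0,0],"jaw":10}]'
python3 st.py 
python3 -m creep '[{"delta_pos":[0,-20,0],"rot":[0,0,0],"jaw":10},{"delta_pos":[0,-20,0],"rot":[0,0,0],"jaw":10},{"delta_pos":[0,-20,0],"rot":[0,0,0],"jaw":10},{"delta_pos":[0,-20,0],"rot":[0,0,0],"jaw":10},{"delta_pos":[0,-15,0],"rot":[0,0,0],"jaw":10},{"delta_pos":[0,-10,0],"rot":[0,0,0],"jaw":10},{"delta_pos":[0,0,0],"rot":[0,0,0],"jaw":10},{"delta_pos":[0,0,0],"rot":[0,0,0],"jaw":10},{"delta_pos":[0,0,0],"rot":[0,0,0],"jaw":10},{"delta_pos":[0,0,0],"rot":[0,0,0],"jaw":10}]'
python3 st.py 651 -301 310
python3 - <<'E'
from h import *
a=arm.get_image("scene");b=arm.get_image("top")
cv2.imwrite("pics/c4.png",np.hstack([cv2.resize(a[60:360,150:480],(440,400)),cv2.resize(b[150:350,180:360],(360,400))])[:,:,::-1])
E
```

```text
clock: 5.67
position: [492.7, 116.5, 203.6]
ee_rot: [0.703, 0.079, -0.079, -0.703]
contact_force: [-0.3, 0.3, -1.1]
gripper_width: 23.7
t 5.6667 pos [492.66 116.54 203.64] F [-0.27  0.34 -1.14] w 23.723676619425078
x [ 0.98  0.22 -0.  ] yaw 12.814673750774089 y [-0. -0. -1.]
clock: 6.5
position: [492.3, 116.6, 305.9]
ee_rot: [0.703, 0.078, -0.08, -0.702]
contact_force: [-0.5, -0.1, -0.6]
gripper_width: 23.9
t 6.5 pos [492.34 116.56 305.93] F [-0.48 -0.11 -0.61] w 23.92756841013297
x [ 0.98  0.22 -0.  ] yaw 12.812052956012396 y [-0. -0. -1.]
tool delta [  62.1    -4.02 -442.35]
```

View pics/c4.png

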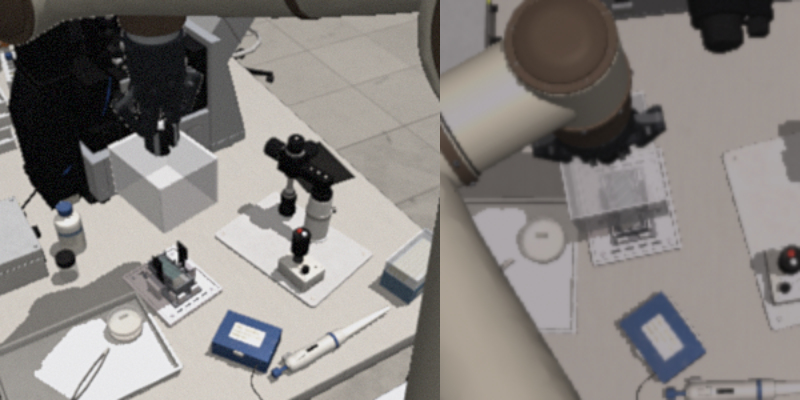

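The cover hangs level in the gripper and the uncovered cassette stands on the dock (scene crop 175,275), with the stand at 300,180. Now I carry it high to the mat.

```bash
python3 -m creep '[{"delta_pos":[0,-6,0],"rot":[0,0.09,0],"jaw":10},{"delta_pos":[0,-6,0],"rot":[0,0.09,0],"jaw":10},{"delta_pos":[0,-6,0],"rot":[0,0.094,0],"jaw":10},{"delta_pos":[0,0,-10],"rot":[0,0,0],"jaw":10},{"delta_pos":[0,0,-20],"rot":[0,0,0],"jaw":10},{"delta_pos":[0,0,-30],"rot":[0,0,0],"jaw":10},{"delta_pos":[0,0,-30],"rot":[0,0,0],"jaw":10},{"delta_pos":[0,0,-30],"rot":[0,0,0],"jaw":10},{"delta_pos":[0,0,-30],"rot":[0,0,0],"jaw":10},{"delta_pos":[0,0,-30],"rot":[0,0,0],"jaw":10}]'
python3 -m creep '[{"delta_pos":[25,0,-30],"rot":[0,0,0],"jaw":10},{"delta_pos":[25,0,-30],"rot":[0,0,0],"jaw":10},{"delta_pos":[25,0,-30],"rot":[0,0,0],"jaw":10},{"delta_pos":[25,0,-30],"rot":[0,0,0],"jaw":10},{"delta_pos":[25,0,-30],"rot":[0,0,0],"jaw":10},{"delta_pos":[25,0,-30],"rot":[0,0,0],"jaw":10},{"delta_pos":[20,0,-25],"rot":[0,0,0],"jaw":10},{"delta_pos":[10,0,-15],"rot":[0,0,0],"jaw":10},{"delta_pos":[0,0,-9],"rot":[0,0,0],"jaw":10},{"delta_pos":[0,0,0],"rot":[0,0,0],"jaw":10}]'
python3 st.py 651 -301 92
python3 - <<'E'
from h import *
for n,z in(("bench_mat",2),("dust_cover",200),("slide_cassette",60),("slide_dock",8)):
  for c in("top","scene"):
    arm.get_image(c); r=rect(c,n,z);print(n,c,r)
a=arm.get_image("scene");b=arm.get_image("top")
cv2.imwrite("pics/sc5.png",a[:,:,::-1]);cv2.imwrite("pics/tp5.png",b[:,:,::-1])
cv2.imwrite("pics/c5.png",np.hstack([cv2.resize(a[60:310,250:525],(440,400)),cv2.resize(b[120:320,330:510],(360,400))])[:,:,::-1])
E
```

```text
clock: 7.43
position: [483.1, -64.8, 324.7]
ee_rot: [0.707, -0.017, 0.016, -0.707]
contact_force: [0.8, -0.1, -1.6]
gripper_width: 23.5
clock: 8.27
position: [651.5, -303.0, 322.8]
ee_rot: [-0.707, 0.019, -0.017, 0.707]
contact_force: [-0.0, -0.3, -0.2]
gripper_width: 23.7
t 8.2667 pos [ 651.49 -302.98  322.8 ] F [-0.01 -0.25 -0.18] w 23.697967050893364
x [ 1.   -0.05 -0.  ] yaw -2.9394041854050044 y [-0.  0. -1.]
tool delta [  0.29 230.8    1.82]
bench_mat top (0.83, 1251, ((648.9024047851562, -316.45916748046875), (95.63265228271484, 142.68524169921875), 81.61216735839844))
bench_mat scene None
dust_cover top (0.98, 2486, ((687.7754516601562, -324.0671691894531), (130.96102905273438, 168.09625244140625), 86.91696166992188))
dust_cover scene (0.55, 229, ((723.4451293945312, -463.41192626953125), (25.840377807617188, 204.8296356201172), 51.5975456237793))
slide_cassette top (0.69, 570, ((489.8710632324219, 116.72994995117188), (86.25065612792969, 57.23956298828125), 15.19336986541748))
slide_cassette scene (0.98, 737, ((480.0787658691406, 113.10363006591797), (102.69925689697266, 78.20832061767578), 9.251016616821289))
slide_dock top (0.87, 1182, ((501.270263671875, 118.30457305908203), (129.02145385742188, 118.76764678955078), 12.280074119567871))
slide_dock scene (0.86, 1720, ((495.8060607910156, 118.02462768554688), (145.50958251953125, 122.51622009277344), 12.831652641296387))
```

View pics/c5.png

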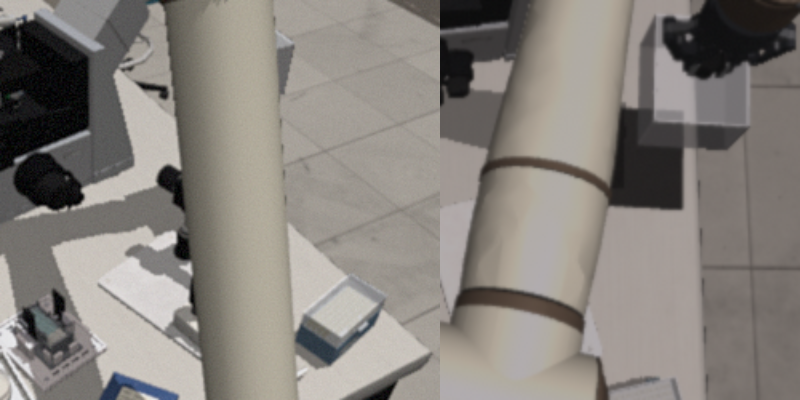

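```bash
python3 - <<'E'
from h import *
np.set_printoptions(precision=1,suppress=True)
for z in(100,150,185):print(z,[onz("top",T(*p),z)[:2] for p in((645,220),(642,205),(642,238),(590,220),(430,112),(490,90))])
print("tri stand top",tri(S(503,130),T(591,217)),"tri side knob",tri(S(462,140),T(572,180)), tri(S(540,180),T(602,300)))
E
```

```text
100 [array([ 570.3, -224.2]), array([ 585.8, -221.5]), array([ 551.7, -220.9]), array([ 569.5, -169.2]), array([680.3,  -8. ]), array([704.7, -68.9])]
150 [array([ 557.1, -215.5]), array([ 571.9, -212.9]), array([ 539.2, -212.3]), array([ 556.3, -162.6]), array([662.8,  -7.6]), array([686.3, -66.1])]
185 [array([ 547.8, -209.4]), array([ 562.2, -206.9]), array([ 530.4, -206.3]), array([ 547., -158.]), array([650.6,  -7.3]), array([673.5, -64.2])]
tri stand top [ 549.4 -158.8  186.9] tri side knob [ 601.3 -143.2  141.7] [ 478.5 -169.9  157.6]
```

```bash
python3 -m creep '[{"delta_pos":[0,10,1],"rot":[0,0,0],"jaw":10},{"delta_pos":[0,25,1],"rot":[0,0,0],"jaw":10},{"delta_pos":[0,30,0],"rot":[0,0,0],"jaw":10},{"delta_pos":[0,30,0],"rot":[0,0,0],"jaw":10},{"delta_pos":[0,30,0],"rot":[0,0,0],"jaw":10},{"delta_pos":[0,25,0],"rot":[0,0,0],"jaw":10},{"delta_pos":[0,25,0],"rot":[0,0,0],"jaw":10},{"delta_pos":[0,20,0],"rot":[0,0,0],"jaw":10},{"delta_pos":[0,10,0],"rot":[0,0,0],"jaw":10},{"delta_pos":[0,5,0],"rot":[0,0,0],"jaw":10}]'
python3 -m creep '[{"delta_pos":[0,5,0],"rot":[0,0,0],"jaw":10},{"delta_pos":[0,4,0],"rot":[0,0,0],"jaw":10},{"delta_pos":[0,3,0],"rot":[0,0,0],"jaw":10},{"delta_pos":[0,2,0],"rot":[0,0,0],"jaw":10},{"delta_pos":[0,1,0],"rot":[0,0,0],"jaw":10},{"delta_pos":[0,1,0],"rot":[0,0,0],"jaw":10},{"delta_pos":[0,0,0],"rot":[0,0,0],"jaw":10},{"delta_pos":[0,0,0],"rot":[0,0,0],"jaw":10},{"delta_pos":[0,0,0],"rot":[0,0,0],"jaw":10},{"delta_pos":[0,0,0],"rot":[0,0,0],"jaw":10}]'
python3 st.py 651 -301 93
```

```text
clock: 10.0
position: [651.1, -298.3, 112.5]
ee_rot: [-0.707, 0.019, -0.016, 0.707]
contact_force: [-0.3, -1.4, -1.6]
gripper_width: 24.0
clock: 10.83
position: [652.4, -298.8, 99.5]
ee_rot: [0.707, -0.018, 0.018, -0.707]
contact_force: [0.8, 1.1, -1.0]
gripper_width: 23.8
t 10.8333 pos [ 652.43 -298.76   99.54] F [ 0.82  1.12 -0.99] w 23.8302663264807
x [ 1.   -0.05  0.  ] yaw -2.8755530344439317 y [ 0. -0. -1.]
tool delta [-1.32  6.54 -2.31]
```

```bash
python3 -m creep '[{"delta_pos":[0,1.5,-2],"rot":[0,0,0],"jaw":10},{"delta_pos":[0,1.5,0],"rot":[0,0,0],"jaw":10},{"delta_pos":[0,1.5,0],"rot":[0,0,0],"jaw":10},{"delta_pos":[0,0.5,0],"rot":[0,0,0],"jaw":10},{"delta_pos":[0,0.5,0],"rot":[0,0,0],"jaw":10},{"delta_pos":[0,0.3,0],"rot":[0,0,0],"jaw":10},{"delta_pos":[0,0,0],"rot":[0,0,0],"jaw":10},{"delta_pos":[0,0,0],"rot":[0,0,0],"jaw":10},{"delta_pos":[0,0,0],"rot":[0,0,0],"jaw":10},{"delta_pos":[0,0,0],"rot":[0,0,0],"jaw":10}]'
python3 st.py 651 -301 93
```

```text
clock: 11.67
position: [652.2, -300.7, 93.6]
ee_rot: [0.707, -0.018, 0.018, -0.707]
contact_force: [-1.1, -0.0, 0.2]
gripper_width: 23.9
t 11.6667 pos [ 652.22 -300.73   93.65] F [-1.1  -0.03  0.22] w 23.86562957989237
x [ 1.   -0.05  0.  ] yaw -2.8749909573498686 y [ 0. -0. -1.]
tool delta [-1.2   0.65 -0.33]
```

```bash
python3 -m creep '[{"delta_pos":[-1,0.5,0],"rot":[0,0,0],"jaw":10},{"delta_pos":[0,0.5,0],"rot":[0,0,0],"jaw":10},{"delta_pos":[0,0.5,0],"rot":[0,0,0],"jaw":10},{"delta_pos":[0,0,0],"rot":[0,0,0],"jaw":10},{"delta_pos":[0,0,0],"rot":[0,0,0],"jaw":10},{"delta_pos":[0,0,0],"rot":[0,0,0],"jaw":10},{"delta_pos":[0,0,0],"rot":[0,0,0],"jaw":10},{"delta_pos":[0,0,0],"rot":[0,0,0],"jaw":10},{"delta_pos":[0,0,0],"rot":[0,0,0],"jaw":10},{"delta_pos":[0,0,0],"rot":[0,0,0],"jaw":10}]'
python3 st.py 651 -301 93
```

```text
clock: 12.5
position: [651.9, -300.8, 93.4]
ee_rot: [0.707, -0.017, 0.018, -0.707]
contact_force: [-0.7, 2.0, 5.4]
gripper_width: 23.6
t 12.5 pos [ 651.92 -300.8    93.41] F [-0.74  1.98  5.37] w 23.57516288445339
x [ 1.   -0.05  0.  ] yaw -2.8509605128486175 y [ 0. -0. -1.]
tool delta [-0.91  0.41 -0.25]
```

Contact with the mat at the expected height. Release and rise.

```bash
python3 -m creep '[{"delta_pos":[0,0,0],"rot":[0,0,0],"jaw":26},{"delta_pos":[0,0,0],"rot":[0,0,0],"jaw":35},{"delta_pos":[0,0,0],"rot":[0,0,0],"jaw":50},{"delta_pos":[0,0,0],"rot":[0,0,0],"jaw":60},{"delta_pos":[0,0,0],"rot":[0,0,0],"jaw":60},{"delta_pos":[0,-5,0],"rot":[0,0,0],"jaw":60},{"delta_pos":[0,-15,0],"rot":[0,0,0],"jaw":60},{"delta_pos":[0,-25,0],"rot":[0,0,0],"jaw":60},{"delta_pos":[0,-35,0],"rot":[0,0,0],"jaw":60},{"delta_pos":[0,-40,0],"rot":[0,0,0],"jaw":60}]'
python3 -m creep '[{"delta_pos":[0,-35,0],"rot":[0,0,0],"jaw":85},{"delta_pos":[0,-20,0],"rot":[0,0,0],"jaw":85},{"delta_pos":[0,-5,15],"rot":[0,0,0],"jaw":85},{"delta_pos":[-20,0,35],"rot":[0,0,0],"jaw":85},{"delta_pos":[-20,0,35],"rot":[0,0,0],"jaw":85},{"delta_pos":[-20,0,35],"rot":[0,0,0],"jaw":85},{"delta_pos":[-20,0,35],"rot":[0,0,0],"jaw":85},{"delta_pos":[-20,0,35],"rot":[0,0,0],"jaw":85},{"delta_pos":[-20,0,35],"rot":[0,0,0],"jaw":85},{"delta_pos":[-20,0,35],"rot":[0,0,0],"jaw":85}]'
python3 st.py 494 117 150
python3 - <<'E'
from h import *
a=arm.get_image("scene");b=arm.get_image("top")
cv2.imwrite("pics/c6.png",np.hstack([cv2.resize(a[60:310,250:525],(440,400)),cv2.resize(b[120:320,330:510],(360,400))])[:,:,::-1])
# cassette close crop from picture before (arm away)
a=cv2.imread("pics/sc5.png");b=cv2.imread("pics/tp5.png")
cv2.imwrite("pics/c7.png",np.hstack([cv2.resize(a[225:315,235:335],(440,396),interpolation=3),cv2.resize(b[215:293,240:310],(356,396),interpolation=3)]))
E
```

```text
clock: 13.33
position: [650.0, -300.2, 211.3]
ee_rot: [-0.706, 0.019, -0.016, 0.707]
contact_force: [1.0, -0.5, -0.5]
gripper_width: 59.9
clock: 14.17
position: [522.6, -32.2, 271.5]
ee_rot: [-0.707, 0.018, -0.017, 0.707]
contact_force: [-0.7, 0.6, 0.9]
gripper_width: 85.1
t 14.1667 pos [522.64 -32.22 271.52] F [-0.68  0.64  0.9 ] w 85.11401285116784
x [ 1.   -0.05 -0.  ] yaw -2.884015120826953 y [-0.  0. -1.]
tool delta [-36.   121.57 147.58]
```

View pics/c6.png

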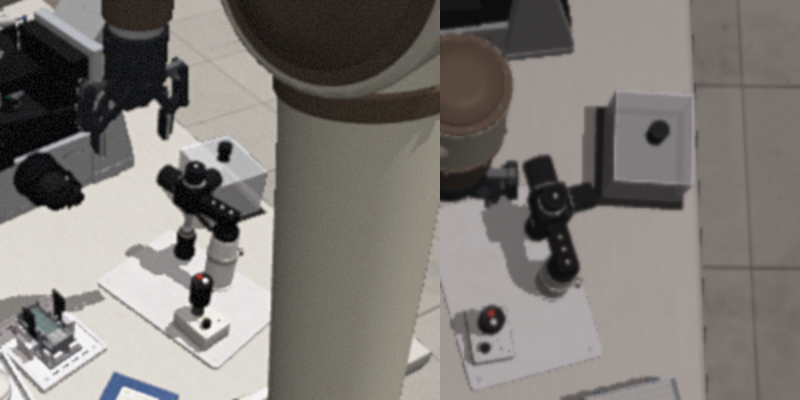

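View pics/c7.png

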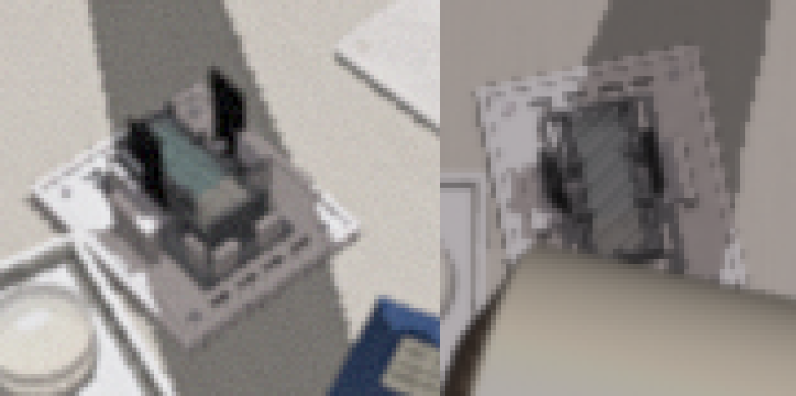

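The cover stands upright within the mat's edges. In the cassette crop the pads show at scene crop (147,163)/(228,107) and top crop (553,178)/(650,160).

```bash
python3 - <<'E'
from h import *
np.set_printoptions(precision=1,suppress=True)
s=lambda x,y:(235+x/4.4,225+y/4.4); t=lambda x,y:(240+(x-440)/5.086,215+y/5.077)
L=tri(s(147,163),t(553,178));Rr=tri(s(228,107),t(650,160));print(L,Rr,(L+Rr)/2,np.linalg.norm(L-Rr),"yaw",np.degrees(np.arctan2(-(L-Rr)[0],(L-Rr)[1])))
for n in("catch_left_pad","slide_cassette"):
  for c in("scene","top"):
    print(n,c,[(np.round(d["location"],1),round(d["p"],2),onz(c,d["location"],75)) for d in arm.find_in(c,n)])
# model: dark pad pixel check by projecting cassette pads for candidate pose
from scipy.optimize import minimize
def quads(x,y,yw):
    c,s_=np.cos(yw),np.sin(yw);o=[]
    for sg in(1,-1):
        P=[]
        for dy in(28.5,24):
            for dx in(-13,13):
                for z in(60,90):P.append([x+c*dx-s_*sg*dy,y+s_*dx+c*sg*dy,z])
        o.append(P)
    return o
im=cv2.imread("pics/sc5.png").astype(float).max(2);it=cv2.imread("pics/tp5.png").astype(float).max(2)
def cost(v):
    tot=0
    for c,I in(("scene",im),("top",it)):
        I6=cv2.resize(I,None,fx=6,fy=6,interpolation=1)
        for P in quads(v[0],v[1],np.radians(v[2])):
            h=cv2.convexHull(np.array([proj(c,p) for p in P],np.float32)*6+2.5).astype(np.int32)
            m=np.zeros(I6.shape,np.uint8);cv2.fillConvexPoly(m,h,1);r=cv2.dilate(m,np.ones((13,13)))-m
            tot+=I6[m>0].mean()-I6[r>0].mean()*.8
    return tot
best=[]
for w in(10,12.8,15):
  for x in range(486,503,3):
    for y in range(109,127,3):best.append((cost((x,y,w)),x,y,w))
best.sort();print(np.array(best[:8]))
E
```

```text
[491.8 141.8  61.3] [499.2  92.4  71.1] [495.5 117.1  66.2] 50.86996004052536 yaw 8.580342535936799
catch_left_pad scene []
catch_left_pad top []
slide_cassette scene [(array([278.2, 264.7]), 0.74, array([463.9, 130.9,  75. ])), (array([279.4, 280.4]), 0.27, array([423.1, 147.5,  75. ]))]
slide_cassette top [(array([279.7, 246.1]), 0.49, array([499.3,  96. ,  75. ]))]
[[-90.6 495.  118.   10. ]
 [-89.9 495.  118.   12.8]
 [-89.3 498.  118.   10. ]
 [-84.8 498.  118.   12.8]
 [-84.7 495.  118.   15. ]
 [-79.6 498.  118.   15. ]
 [-76.4 501.  118.   10. ]
 [-74.3 492.  118.   10. ]]
```

```bash
python3 -m creep '[{"delta_pos":[0,0,0],"rot":[0,-0.09,0],"jaw":85},{"delta_pos":[0,0,0],"rot":[0,-0.09,0],"jaw":85},{"delta_pos":[0,0,0],"rot":[0,-0.085,0],"jaw":85},{"delta_pos":[2,20,30],"rot":[0,0,0],"jaw":85},{"delta_pos":[2,20,32],"rot":[0,0,0],"jaw":85},{"delta_pos":[1,20,35],"rot":[0,0,0],"jaw":85},{"delta_pos":[0,20,30],"rot":[0,0,0],"jaw":85},{"delta_pos":[0,20,20],"rot":[0,0,0],"jaw":85},{"delta_pos":[0,20,5],"rot":[0,0,0],"jaw":85},{"delta_pos":[0,10,0],"rot":[0,0,0],"jaw":85}]'
python3 -m creep '[{"delta_pos":[0,8,0],"rot":[0,0,0],"jaw":85},{"delta_pos":[0,0,0],"rot":[0,0,0],"jaw":85},{"delta_pos":[0,0,0],"rot":[0,0,0],"jaw":85},{"delta_pos":[0,0,0],"rot":[0,0,0],"jaw":85},{"delta_pos":[0,0,0],"rot":[0,0,0],"jaw":85},{"delta_pos":[0,0,0],"rot":[0,0,0],"jaw":85},{"delta_pos":[0,0,0],"rot":[0,0,0],"jaw":85},{"delta_pos":[0,0,0],"rot":[0,0,0],"jaw":85},{"delta_pos":[0,0,0],"rot":[0,0,0],"jaw":85},{"delta_pos":[0,0,0],"rot":[0,0,0],"jaw":85}]'
python3 st.py 495.5 117.7 56
python3 - <<'E'
from h import *
a=arm.get_image("scene");b=arm.get_image("top")
cv2.imwrite("pics/c8.png",cv2.resize(a[160:310,185:385],(800,600),interpolation=3)[:,:,::-1])
E
```

```text
clock: 15.3
position: [496.1, 115.4, 139.1]
ee_rot: [0.704, 0.074, -0.077, -0.703]
contact_force: [-0.6, -0.2, -0.5]
gripper_width: 84.9
clock: 16.13
position: [496.9, 115.7, 134.1]
ee_rot: [-0.703, -0.076, 0.076, 0.703]
contact_force: [0.2, -0.6, -0.5]
gripper_width: 85.2
t 16.1333 pos [496.94 115.7  134.14] F [ 0.21 -0.56 -0.5 ] w 85.23920772822082
x [0.98 0.21 0.  ] yaw 12.313973316312701 y [ 0.  0. -1.]
tool delta [-1.   78.14  2.26]
```

View pics/c8.png

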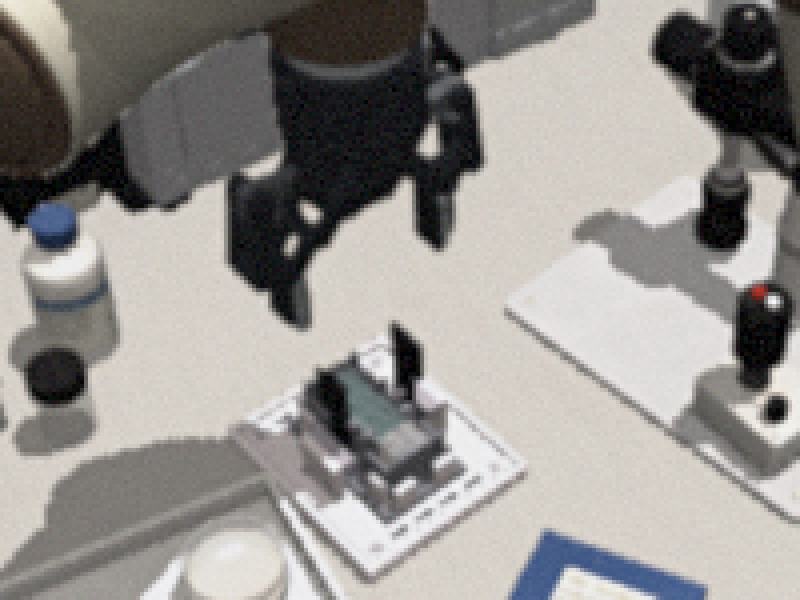

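Fingertips (297,315)/(437,240) straddle the pads (330,410)/(407,365) symmetrically. Descending around the pads.

```bash
python3 -m creep '[{"delta_pos":[-1,5,2.2],"rot":[0,0,0],"jaw":85},{"delta_pos":[0,12,0],"rot":[0,0,0],"jaw":85},{"delta_pos":[0,15,0],"rot":[0,0,0],"jaw":85},{"delta_pos":[0,15,0],"rot":[0,0,0],"jaw":85},{"delta_pos":[0,15,0],"rot":[0,0,0],"jaw":85},{"delta_pos":[0,10,0],"rot":[0,0,0],"jaw":85},{"delta_pos":[0,4,0],"rot":[0,0,0],"jaw":85},{"delta_pos":[0,0,0],"rot":[0,0,0],"jaw":70},{"delta_pos":[0,0,0],"rot":[0,0,0],"jaw":64},{"delta_pos":[0,0,0],"rot":[0,0,0],"jaw":61}]'
python3 st.py 495.5 117.7 56
python3 -m creep '[{"delta_pos":[0,0,0],"rot":[0,0,0],"jaw":60},{"delta_pos":[0,0,0],"rot":[0,0,0],"jaw":58},{"delta_pos":[0,0,0],"rot":[0,0,0],"jaw":57},{"delta_pos":[0,0,0],"rot":[0,0,0],"jaw":56},{"delta_pos":[0,0,0],"rot":[0,0,0],"jaw":55},{"delta_pos":[0,0,0],"rot":[0,0,0],"jaw":54},{"delta_pos":[0,0,0],"rot":[0,0,0],"jaw":54},{"delta_pos":[0,0,0],"rot":[0,0,0],"jaw":54},{"delta_pos":[0,0,0],"rot":[0,0,0],"jaw":54},{"delta_pos":[0,0,0],"rot":[0,0,0],"jaw":54}]'
python3 st.py 495.5 117.7 56
```

```text
clock: 17.07
position: [496.1, 117.9, 58.7]
ee_rot: [-0.703, -0.076, 0.075, 0.703]
contact_force: [0.2, 0.3, -0.4]
gripper_width: 60.7
t 17.0667 pos [496.07 117.91  58.73] F [ 0.21  0.29 -0.39] w 60.67259207140524
x [0.98 0.21 0.  ] yaw 12.317616550673995 y [ 0.  0. -1.]
tool delta [-0.6   2.73 -0.08]
clock: 17.9
position: [496.0, 117.7, 59.1]
ee_rot: [-0.703, -0.077, 0.076, 0.703]
contact_force: [-0.7, -0.1, 6.0]
gripper_width: 54.2
t 17.9 pos [495.96 117.69  59.07] F [-0.71 -0.07  6.05] w 54.15607097525491
x [0.98 0.21 0.  ] yaw 12.354195714391896 y [ 0.  0. -1.]
tool delta [-0.45  3.07  0.1 ]
```

```bash
python3 -m creep '[{"delta_pos":[0,0,0],"rot":[0,0,0],"jaw":61},{"delta_pos":[0,0,0],"rot":[0,0,0],"jaw":61},{"delta_pos":[0,3,0],"rot":[0,0,0],"jaw":61},{"delta_pos":[0,3,0],"rot":[0,0,0],"jaw":61},{"delta_pos":[0,0,0],"rot":[0,0,0],"jaw":57},{"delta_pos":[0,0,0],"rot":[0,0,0],"jaw":53},{"delta_pos":[0,0,0],"rot":[0,0,0],"jaw":49},{"delta_pos":[0,0,0],"rot":[0,0,0],"jaw":45},{"delta_pos":[0,0,0],"rot":[0,0,0],"jaw":42},{"delta_pos":[0,0,0],"rot":[0,0,0],"jaw":38}]'
python3 -m creep '[{"delta_pos":[0,0,0],"rot":[0,0,0],"jaw":36},{"delta_pos":[0,0,0],"rot":[0,0,0],"jaw":36},{"delta_pos":[0,0,0],"rot":[0,0,0],"jaw":36},{"delta_pos":[0,0,0],"rot":[0,0,0],"jaw":36},{"delta_pos":[0,0,0],"rot":[0,0,0],"jaw":36},{"delta_pos":[0,0,0],"rot":[0,0,0],"jaw":36},{"delta_pos":[0,0,0],"rot":[0,0,0],"jaw":36},{"delta_pos":[0,0,0],"rot":[0,0,0],"jaw":36},{"delta_pos":[0,0,0],"rot":[0,0,0],"jaw":36},{"delta_pos":[0,0,0],"rot":[0,0,0],"jaw":36}]'
python3 st.py 495.5 117.7 56
```

```text
clock: 18.73
position: [495.4, 117.4, 54.1]
ee_rot: [0.703, 0.076, -0.076, -0.703]
contact_force: [-6.9, -1.1, 16.7]
gripper_width: 38.9
clock: 19.57
position: [495.5, 117.4, 54.7]
ee_rot: [0.703, 0.076, -0.076, -0.703]
contact_force: [-8.4, -0.4, 19.5]
gripper_width: 37.0
t 19.5667 pos [495.46 117.45  54.67] F [-8.4  -0.39 19.49] w 37.02186770217307
x [0.98 0.21 0.  ] yaw 12.376538640101753 y [ 0. -0. -1.]
tool delta [ 0.1  -1.33  0.24]
```

The width is 37 mm, where the fully pinched pads should read about 43 mm. I look before lifting.

```bash
python3 - <<'E'
from h import *
a=arm.get_image("scene")
s=arm.read_state();print(s["wrist_torque"])
cv2.imwrite("pics/c9.png",cv2.resize(a[190:310,210:370],(800,600),interpolation=3)[:,:,::-1])
for n in("catch_left_pad","slide_cassette"):
  for d in arm.masks_of("scene",n)[:2]:
    u=np.argwhere(d["pixels"]);print(n,d["p"],d["location"],len(u),u.min(0),u.max(0))
E
```

```text
[-0.13927106  2.09341906  0.01239279]
catch_left_pad 0.35 [195.0, 256.5] 330 [247 191] [271 208]
slide_cassette 0.64 [280.4, 266.4] 561 [245 262] [280 294]
slide_cassette 0.56 [204.2, 245.6] 82 [241 195] [249 213]
```

View pics/c9.png

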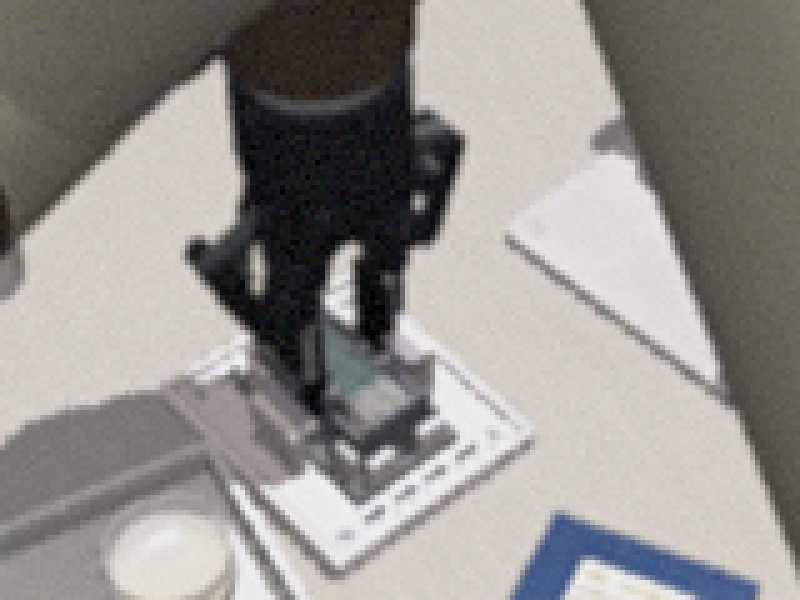

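```bash
python3 -m creep '[{"delta_pos":[0,-0.5,0],"rot":[0,0,0],"jaw":35},{"delta_pos":[0,-0.5,0],"rot":[0,0,0],"jaw":34},{"delta_pos":[0,0,0],"rot":[0,0,0],"jaw":33},{"delta_pos":[0,0,0],"rot":[0,0,0],"jaw":32},{"delta_pos":[0,0,0],"rot":[0,0,0],"jaw":31},{"delta_pos":[0,0,0],"rot":[0,0,0],"jaw":30},{"delta_pos":[0,0,0],"rot":[0,0,0],"jaw":30},{"delta_pos":[0,0,0],"rot":[0,0,0],"jaw":30},{"delta_pos":[0,0,0],"rot":[0,0,0],"jaw":30},{"delta_pos":[0,0,0],"rot":[0,0,0],"jaw":30}]'
python3 st.py 495.5 117.7 56
```

```text
clock: 20.55
position: [495.4, 117.4, 54.9]
ee_rot: [0.703, 0.076, -0.076, -0.703]
contact_force: [-4.7, -0.5, 14.4]
gripper_width: 36.5
t 20.55 pos [495.38 117.43  54.93] F [-4.7  -0.51 14.41] w 36.497157602047686
x [0.98 0.21 0.  ] yaw 12.357336028881667 y [ 0. -0. -1.]
tool delta [ 0.17 -1.07  0.24]
```

It holds at 36.5 against a stop. A gentle lift test with a force check follows.

```bash
python3 -m creep '[{"delta_pos":[0,-0.5,0],"rot":[0,0,0],"jaw":25},{"delta_pos":[0,-0.5,0],"rot":[0,0,0],"jaw":25},{"delta_pos":[0,-0.5,0],"rot":[0,0,0],"jaw":25},{"delta_pos":[0,-0.5,0],"rot":[0,0,0],"jaw":25},{"delta_pos":[0,-0.5,0],"rot":[0,0,0],"jaw":25},{"delta_pos":[0,-0.5,0],"rot":[0,0,0],"jaw":25},{"delta_pos":[0,-0.5,0],"rot":[0,0,0],"jaw":25},{"delta_pos":[0,-0.5,0],"rot":[0,0,0],"jaw":25},{"delta_pos":[0,0,0],"rot":[0,0,0],"jaw":25},{"delta_pos":[0,0,0],"rot":[0,0,0],"jaw":25}]'
python3 st.py 495.5 117.7 56
```

```text
clock: 21.38
position: [495.5, 117.6, 56.8]
ee_rot: [0.703, 0.076, -0.076, -0.703]
contact_force: [-0.0, 0.5, -2.5]
gripper_width: 36.0
t 21.3833 pos [495.46 117.58  56.8 ] F [-0.02  0.52 -2.49] w 36.04739813381465
x [ 0.98  0.21 -0.  ] yaw 12.302158030243946 y [-0. -0. -1.]
tool delta [0.06 0.8  0.11]
```

```bash
python3 -m creep '[{"delta_pos":[0,-0.5,0],"rot":[0,0,0],"jaw":25},{"delta_pos":[0,-1,0],"rot":[0,0,0],"jaw":25},{"delta_pos":[0,-1,0],"rot":[0,0,0],"jaw":25},{"delta_pos":[0,-1,0],"rot":[0,0,0],"jaw":25},{"delta_pos":[0,-1,0],"rot":[0,0,0],"jaw":25},{"delta_pos":[0,-1,0],"rot":[0,0,0],"jaw":25},{"delta_pos":[0,-1,0],"rot":[0,0,0],"jaw":25},{"delta_pos":[0,-1,0],"rot":[0,0,0],"jaw":25},{"delta_pos":[0,0,0],"rot":[0,0,0],"jaw":25},{"delta_pos":[0,0,0],"rot":[0,0,0],"jaw":25}]'
python3 st.py 495.5 117.7 56
```

```text
clock: 22.22
position: [495.5, 117.6, 64.6]
ee_rot: [-0.703, -0.076, 0.076, 0.703]
contact_force: [-0.6, 0.1, -3.3]
gripper_width: 35.8
t 22.2167 pos [495.5  117.6   64.61] F [-0.56  0.09 -3.26] w 35.77304617749645
x [0.98 0.21 0.  ] yaw 12.30699103537267 y [ 0.  0. -1.]
tool delta [0.02 8.61 0.1 ]
```

```bash
python3 -m creep '[{"delta_pos":[0,-2,0],"rot":[0,0,0],"jaw":25},{"delta_pos":[0,-4,0],"rot":[0,0,0],"jaw":25},{"delta_pos":[0,-7,0],"rot":[0,0,0],"jaw":25},{"delta_pos":[0,-10,0],"rot":[0,0,0],"jaw":25},{"delta_pos":[0,-12,0],"rot":[0,0,0],"jaw":25},{"delta_pos":[0,-12,0],"rot":[0,0,0],"jaw":25},{"delta_pos":[0,-11,0],"rot":[0,0,0],"jaw":25},{"delta_pos":[0,-8,0],"rot":[0,0,0],"jaw":25},{"delta_pos":[0,-4,0],"rot":[0,0,0],"jaw":25},{"delta_pos":[0,-2,0],"rot":[0,0,0],"jaw":25}]'
python3 st.py 411 309 137
python3 - <<'E'
from h import *
a=arm.get_image("scene")
cv2.imwrite("pics/c10.png",cv2.resize(a[160:310,185:385],(800,600),interpolation=3)[:,:,::-1])
E
```

```text
clock: 23.05
position: [495.8, 117.8, 137.6]
ee_rot: [-0.703, -0.076, 0.075, 0.703]
contact_force: [0.3, -0.4, -1.9]
gripper_width: 35.7
t 23.05 pos [495.79 117.77 137.64] F [ 0.3  -0.38 -1.86] w 35.699271466086735
x [0.98 0.21 0.  ] yaw 12.312333859996599 y [ 0.  0. -1.]
tool delta [-42.06   0.69 204.92]
```

View pics/c10.png

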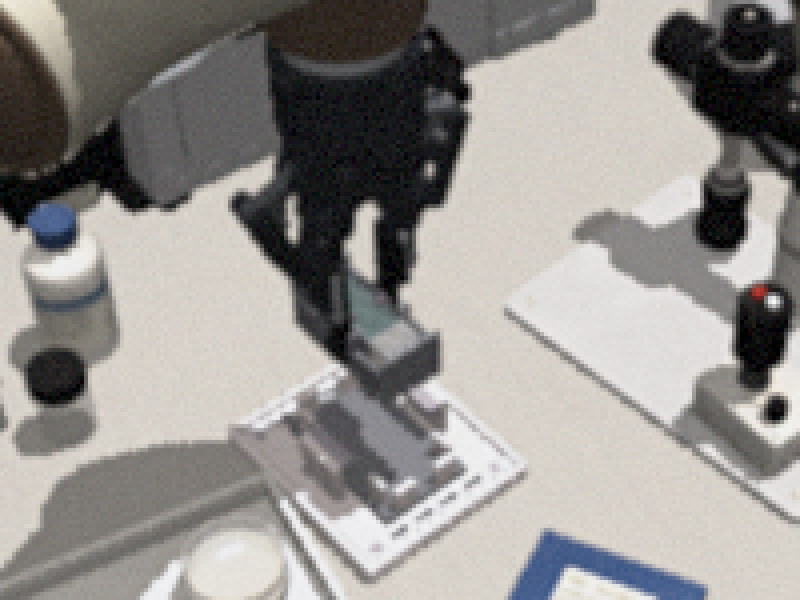

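The cassette is out of the dock and level in the grip (crop 385,340). I carry it smoothly to the tray.

```bash
python3 -m creep '[{"delta_pos":[-0.4,0,2],"rot":[0,0,0],"jaw":25},{"delta_pos":[-1,0,5],"rot":[0,0,0],"jaw":25},{"delta_pos":[-1.6,0,8],"rot":[0,0,0],"jaw":25},{"delta_pos":[-2.4,0,12],"rot":[0,0,0],"jaw":25},{"delta_pos":[-3,0,15],"rot":[0,0,0],"jaw":25},{"delta_pos":[-3,0,15],"rot":[0,0,0],"jaw":25},{"delta_pos":[-3,0,15],"rot":[0,0,0],"jaw":25},{"delta_pos":[-3,0,15],"rot":[0,0,0],"jaw":25},{"delta_pos":[-3,0,15],"rot":[0,0,0],"jaw":25},{"delta_pos":[-3,0,15],"rot":[0,0,0],"jaw":25}]'
python3 -m creep '[{"delta_pos":[-3,0,15],"rot":[0,0,0],"jaw":25},{"delta_pos":[-3,0,15],"rot":[0,0,0],"jaw":25},{"delta_pos":[-3,0,15],"rot":[0,0,0],"jaw":25},{"delta_pos":[-3,0,14],"rot":[0,0,0],"jaw":25},{"delta_pos":[-2.5,0,12],"rot":[0,0,0],"jaw":25},{"delta_pos":[-2,0,9],"rot":[0,0,0],"jaw":25},{"delta_pos":[-1.2,0,5],"rot":[0,0,0],"jaw":25},{"delta_pos":[-0.6,0,2.5],"rot":[0,0,0],"jaw":25},{"delta_pos":[-0.3,0,1],"rot":[0,0,0],"jaw":25},{"delta_pos":[0,0,0],"rot":[0,0,0],"jaw":25}]'
python3 -m creep '[{"delta_pos":[0,0,0],"rot":[0,0,0],"jaw":25},{"delta_pos":[0,0,0],"rot":[0,0,0],"jaw":25},{"delta_pos":[0,0,0],"rot":[0,0,0],"jaw":25},{"delta_pos":[0,0,0],"rot":[0,0,0],"jaw":25},{"delta_pos":[0,0,0],"rot":[0,0,0],"jaw":25},{"delta_pos":[0,0,0],"rot":[0,0,0],"jaw":25},{"delta_pos":[0,0,0],"rot":[0,0,0],"jaw":25},{"delta_pos":[0,0,0],"rot":[0,0,0],"jaw":25},{"delta_pos":[0,0,0],"rot":[0,0,0],"jaw":25},{"delta_pos":[0,0,0],"rot":[0,0,0],"jaw":25}]'
python3 st.py 411 309 136
python3 - <<'E'
from h import *
np.set_printoptions(precision=1,suppress=True)
a=arm.get_image("scene");b=arm.get_image("top")
cv2.imwrite("pics/c11.png",cv2.resize(a[150:390,120:440],(800,600),interpolation=3)[:,:,::-1])
ds=arm.find_in("scene","slide_cassette");print(ds[:1])
for c in("scene","top"):print(c,proj(c,[411,309,115]))
r=rect("top","dust_cover",88);print(r)
E
```

```text
clock: 23.93
position: [446.8, 228.0, 136.0]
ee_rot: [0.703, 0.076, -0.076, -0.703]
contact_force: [-0.3, -0.3, -3.1]
gripper_width: 35.5
clock: 24.77
position: [410.6, 309.2, 136.4]
ee_rot: [0.703, 0.076, -0.076, -0.703]
contact_force: [-0.6, -0.1, -1.9]
gripper_width: 35.6
clock: 25.6
position: [410.6, 309.4, 136.5]
ee_rot: [-0.703, -0.076, 0.076, 0.703]
contact_force: [-0.0, -0.1, -2.2]
gripper_width: 35.4
t 25.6 pos [410.64 309.41 136.51] F [-0.01 -0.1  -2.23] w 35.4365321559062
x [ 0.98  0.21 -0.  ] yaw 12.31228531475062 y [-0.  0. -1.]
tool delta [ 0.27  0.51 -0.48]
[{'location': [206.0, 306.5], 'p': 0.7}]
scene [205.  303.2]
top [189.2 277.4]
(0.55, 2372, ((642.4435424804688, -292.9679870605469), (114.2676010131836, 146.4493408203125), 87.85013580322266))
```

View pics/c11.png

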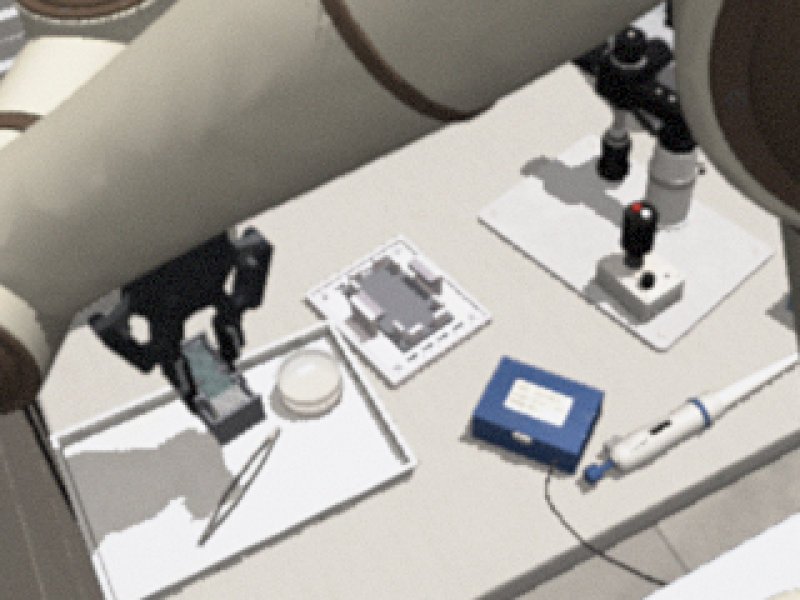

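The cassette hangs level above the tray middle (crop 220,390) with its slides in. The dishes and forceps have not moved. Handing in.

```bash
python3 -c "
from bench import arm
print(arm.job_done())"
```

```text
the job is handed in; nothing more can be done
None
```

The job is done and handed in, with about 26 s of the 61 s used. I stood the dust cover upright on the mat and let it go. I then pinched the catches, lifted the cassette straight out of the dock, and left it held still and level above the tray.

**Cassette:** the last reading put the tool at (410.6, 309.4, 136.5) mm against a measured tray centre of about (411, 309). I estimate the cassette's underside at about 95 mm above the bench. The load on the tool was about 2 N, near the cassette's weight, and the last picture showed the slides in place.

**Cover:** a picture taken after release showed it upright inside the mat's edges. A later network outline put it about 10 mm off centre, but that shape was rough and had a low score.

**Other things on the bench:** the dishes and forceps looked unmoved in the last picture. The arm hid the bottle and the objective case there, so I did not check them again after the cassette lift. They had not moved up to then.

**Disagreements:**
- The gripper read about 36 mm on the pinched catches, where about 43 mm was expected. The fingers held against a stop, and the cassette came free with almost no force.
- That reading crept down slowly to 35.4 mm.

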